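# Seat the keeled stop in a museum carrying board

## Task

The jar on the grey carrying board must not slide about when the trolley moves. Take the pale wooden stop with the rectangular foot plate and keel, stand it square on the bare end of the board, then slide it towards the jar without lifting it until its keel drops into the groove. Leave it seated there, foot plate flat on the board and centred across it, with the jar undisturbed.

Things in the scene. Friction and masses are not known exactly. Their poses are not given: they have to be found in the camera images.
- stop_center (a point): Centre of the loose pale wooden stop, 70 mm tall, 140-280 g, standing on its keel; point 35 mm above keel's underside. Keel 16 (x) x 50 (y) x 10 mm high; foot plate 60 x 50 x 12 mm; fin to grip 16 (x) x 40 (y) x 48 mm high. y along keel, z up; same when turned half round. Not the other two wooden supports (keel-less: one 50 mm round foot, one 38 mm tall with 40 mm square foot).
- groove (a point): Middle of the groove, level with the deck (20 mm above the table) of the fixed grey board, 300 (x) x 100 mm (y). Groove right across along y, 32 mm wide, 12 deep, dark floor. x points along the board to the jar, z up. Deck flat and bare from x = -170 to -16 mm. Stop's centre is 35 mm above this level when sliding, 25 when seated (foot plate on the deck either side).
- runway (a point): Point on the same deck's surface, on its centre line, 105 mm before the groove's middle and 65 mm from the bare end: a good place to set the stop down before sliding. Axes as the groove's.
- jar: Small loose terracotta jar, 58 mm across, 62 mm tall, standing on the board about 83 mm beyond the groove's middle. Origin at the centre of its underside.

How it is judged:
On the way, in this order (a step that is already met when the one before it is completed fails the run):
1. the stop stands upright on the bare part of the deck, 60 to 135 mm before the groove's middle (x of stop_center in the frame of groove between -0.135 and -0.06 m and y of stop_center in the frame of groove between -0.03 and 0.03 m and z of stop_center in the frame of groove between 0.03 and 0.04 m and angle between stop_center's own z axis and vertical below 0.2 rad), for 0.1 s.
2. still down on the deck, it slides through the stretch 50 to 25 mm before the groove's middle (x of stop_center in the frame of groove between -0.05 and -0.025 m and y of stop_center in the frame of groove between -0.03 and 0.03 m and z of stop_center in the frame of groove between 0.03 and 0.04 m), for 0.02 s.
At the end, for the whole second after the job is handed in: The stop stands within 7 degrees of upright, keel in the groove and within 15 degrees of its line, centre within 14 mm of the groove's middle along the board, 20 mm across it, and 21 to 29 mm above the deck; the jar is within 15 mm of its start (x of stop_center in the frame of groove between -0.014 and 0.014 m and y of stop_center in the frame of groove between -0.02 and 0.02 m and z of stop_center in the frame of groove between 0.021 and 0.029 m and angle between stop_center's own z axis and vertical below 0.12 rad and angle between the y axis of stop_center and the y axis of groove, either way round below 0.26 rad and distance of jar from where it was at the start of the episode below 0.015 m); the robot touches nothing.
It fails at once if the stop is lifted off the deck (by more than 12 mm) over the stretch just before the groove or over the groove, where it should slide (x of stop_center in the frame of groove between -0.05 and 0.02 m and y of stop_center in the frame of groove between -0.04 and 0.04 m and z of stop_center in the frame of groove between 0.047 and 0.13 m).
It fails at once if the jar is pushed by more than 15 mm or tipped (distance of jar from where it was at the start of the episode above 0.015 m or angle between jar's own z axis and vertical above 0.35 rad).
It also fails if it takes over 45 s, if anything falls off the work surface, if the arm or the gripper's body presses on something with over 40 N, if the wrist force passes 120 N, or if a joint passes its speed limit or range.

## Robot

A 7-joint arm with a two-finger parallel gripper is mounted at the origin on the work surface. World frame = base frame: x ahead of the robot, y to its left, z up, the work surface at z = 0. Lengths are in m, angles in rad, forces in N, time in s.
With the tool pointing down it reaches from about 0.425 to 0.925 m from the base axis. Payload 6.8 kg.
Tool frame: the origin (TCP) lies between the finger pads; the fingertips stand 22 mm ahead of it and the grasp point (between the pads) lies 3 mm ahead of it; z points along the fingers, y is the direction in which the jaws open and shut (so a half turn about z gives the same grasp; the last joint's range is limited). The gripper opens to 85 mm and grips with 20 to 120 N. Pads are 22 mm wide; open, the fingers measure 114 mm over their backs; the gripper's body (76 mm by 85 mm) begins 54 mm behind the grasp point. The pads swing forward as they close: fully open they stand 13 mm farther back than shut.
Start: joints at [1.216, 0.477, 0.022, 1.555, -0.011, 1.109, -0.083], TCP at [0.165, -0.655, 0.253] pointing down, gripper open.
Joint ranges: [-2.96, 2.96], [-0.34, 2.1], [-1.41, 1.46], [0.24, 2.44], [-1.37, 4.51], [0.17, 1.92], [-2.96, 2.96]. Speed limits (rad/s): [2.39, 2.39, 3.14, 3.14, 3.14, 3.14, 3.14].

## Interface

Orientations are given as a unit quaternion [w, x, y, z].
In Python, from station import bot gives the robot as it stands. The module is installed in compiled form; this text tells all that it offers.
- The arm moves only by the tool drive_tool, never from a script. Its argument "series" is one flat list of numbers, 7 for each row, row after row: the opening, from -1 (shut) to 1 (fully open), then the shift along the tool's x, y, z in mm, then the turn, a rotation vector about the tool's x, y, z in rad. In form: [jaw, x, y, z, wx, wy, wz, jaw, x, y, z, wx, wy, wz, ...]. A call has 1 to 12 rows; each row shifts and turns the commanded pose from where the row before left it, along the tool's axes as they then stand; what a row does not reach is not made up. A row lasts 1/8 s, in which the tool goes at most 62.5 mm and 10.7 degrees, less where a joint would pass 70% of its speed; a pose out of reach is approached as far as the arm can. A call with a gripper value outside its range is refused whole. The fingers move at their own pace and stop on an object; "force" is the grip in N (left out, the last holds). Time passes only in rows, so rows that do not move let the fingers close. It gives the time, the measured TCP pose, the force and the opening at its end, in the units of the state.
- bot.get_obs(): the state, without advancing time (a new reading comes with each control period).
- bot.read_camera(name): name is "side" or "top" or "wrist"; returns a dict with "pixels" (384x512x3 uint8, blue, green, red), "camera_matrix" (3x3 intrinsics, pixels), "distortion" ([k1, k2, p1, p2, k3] as OpenCV has them; the pictures are not rectified), "rvec" (rotation vector, rad) and "tvec" (3), from world to camera coordinates, as OpenCV has them. Camera axes: x right, y down, z forward; pixel columns grow to the right and rows downward; lengths in m; the calibration is good to about 2 mm. A picture is of the moment at which its call begins. There is no depth.
- bot.hand_in(): hands the job in, once; it reports no verdict.
The state is a dict: "t": time; "q": joint angles; "joint_vel": joint speeds; "joint_torque": joint torques, N m; "eef_pos": TCP position; "tool_rot": TCP orientation; "contact_force": force on the tool from outside, world axes, zero at the start; "torque": the same for the moment, N m; "gripper_width": opening from 0.0 (shut) to 1.0 (fully open).
Only numpy, scipy, OpenCV 4.12 (cv2) and the standard library are available. Lean on these libraries where they do the work, as an engineer would, in place of code of your own. Each camera call takes 0.05 s, during which the arm holds its last target. There are 200 camera calls.

## Working session

There is one attempt and no reset: what is moved stays moved. The work goes in short steps, Python scripts to look and compute and a tool call to move; the robot and the scene stay as the last step left them, time stands still between calls to the robot, and variables do not carry over. Pictures are saved under pics/ and viewed, about 8 in all and at most 12, crops included, and the job is handed in when it is done.

Besides the shell and the picture viewer there is one more tool, called after "Request:" by a JSON object that holds its "name" and its "arguments". drive_tool: Moves the arm, as the interface text tells. Its arguments: {"type":"object","properties":{"series":{"type":"array"},"force":{"type":"number"}},"required":["series"]}

```bash
mkdir -p pics; cat > h.py <<'E'
import numpy as np, cv2
from station import bot
from scipy.spatial.transform import Rotation as R
def cam(n):
    c=bot.read_camera(n); c['K']=np.array(c['camera_matrix'],float); c['D']=np.array(c['distortion'],float)
    c['r']=np.array(c['rvec'],float); c['t']=np.array(c['tvec'],float).reshape(3); c['R']=cv2.Rodrigues(c['r'])[0]; c['pixels']=np.array(c['pixels']); return c
def plane(c,px,z):
    u=cv2.undistortPoints(np.array(px,float).reshape(-1,1,2),c['K'],c['D']).reshape(-1,2)
    d=np.c_[u,np.ones(len(u))]@c['R']; o=-c['R'].T@c['t']
    return o+d*((z-o[2])/d[:,2])[:,None]
def proj(c,P): return cv2.projectPoints(np.array(P,float).reshape(-1,1,3),c['r'],c['t'],c['K'],c['D'])[0].reshape(-1,2)
E
python3 - <<'E'
from h import *
s=bot.get_obs(); print(s)
for n in('top','side'):
    c=cam(n); cv2.imwrite(f'pics/{n}0.png',c['pixels']); print(n,-c['R'].T@c['t'])
E
```

```text
{'t': 0.0, 'q': array([ 1.21591452,  0.47775725,  0.02235625,  1.5564309 , -0.01151677,
        1.10930392, -0.0830692 ]), 'joint_vel': array([ 0.00034819, -0.00164328,  0.000257  , -0.00028226,  0.00094579,
       -0.00061785,  0.00041481]), 'joint_torque': array([ 2.56912072e-04, -5.96448791e+01,  1.60808645e+00, -2.81193602e+01,
        1.25378586e-02,  9.32372612e-03, -1.00565427e-05]), 'eef_pos': array([ 0.16474372, -0.65402853,  0.25236341]), 'tool_rot': array([-8.69182199e-04,  9.92394732e-01,  1.23093100e-01, -1.69612420e-04]), 'contact_force': array([-0.23148622,  0.74729581,  0.61720593]), 'torque': array([-0.02151313, -0.01116957,  0.01677331]), 'gripper_width': 0.9963456479324169}
top [0.47119879 0.0384668  0.85851444]
side [0.12853071 0.487024   0.74115826]
```

View pics/top0.png

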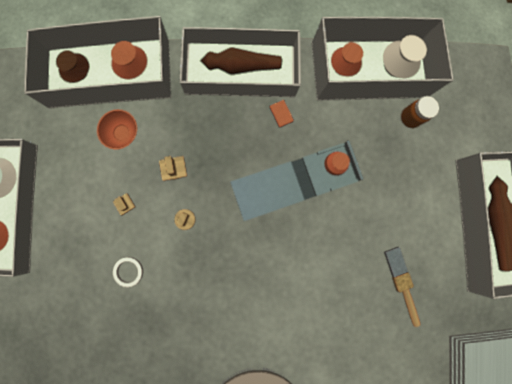

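View pics/side0.png

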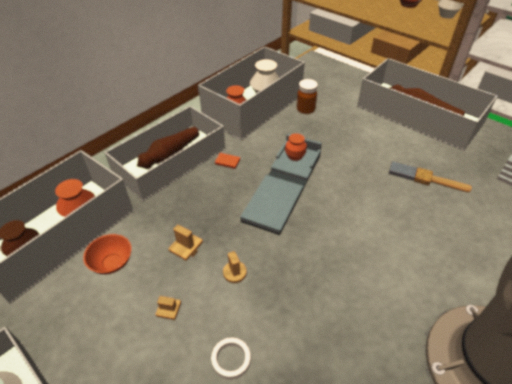

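```bash
python3 - <<'E'
from h import *
c=cam('top'); im=c['pixels']; hsv=cv2.cvtColor(im,cv2.COLOR_BGR2HSV)
for p in [(173,175),(168,163),(260,195),(303,178),(210,220),(330,185)]: print(p,hsv[p[1],p[0]],im[p[1],p[0]])
def sub(mask,roi):
    m=np.zeros_like(mask);x0,y0,x1,y1=roi;m[y0:y1,x0:x1]=mask[y0:y1,x0:x1];return m
H,S,V=cv2.split(hsv)
board=sub(((H>85)&(H<115)&(S>50)&(V>70)).astype(np.uint8)*255,(220,135,370,225))
cs=cv2.findContours(board,0,2)[0]
for k in cs:
    if cv2.contourArea(k)>150:
        w=plane(c,k.reshape(-1,2),.02)[:,:2].astype(np.float32); print('board',len(k),cv2.minAreaRect(w),'\n',cv2.boxPoints(cv2.minAreaRect(w)))
wood=sub(((H>8)&(H<28)&(S>90)&(V>60)).astype(np.uint8)*255,(150,150,195,190))
k=max(cv2.findContours(wood,0,2)[0],key=cv2.contourArea); w=plane(c,k.reshape(-1,2),.02)[:,:2].astype(np.float32)
print('stop',cv2.minAreaRect(w),cv2.boxPoints(cv2.minAreaRect(w)))
a=cv2.resize(im[145:205,145:205],None,fx=6,fy=6,interpolation=cv2.INTER_CUBIC); b=cv2.resize(im[135:225,225:370],None,fx=3,fy=3,interpolation=cv2.INTER_CUBIC)
o=np.zeros((360,800,3),np.uint8);o[:,:360]=a;o[:270,362:362+435]=b;cv2.imwrite('pics/crop1.png',o)
E
```

```text
(173, 175) [ 19 125  94] [48 77 94]
(168, 163) [ 20 113 176] [ 98 150 176]
(260, 195) [ 88  31 131] [130 131 115]
(303, 178) [75 22 70] [67 70 64]
(210, 220) [ 36  33 123] [107 123 120]
(330, 185) [ 76  29 130] [123 130 115]
stop ((0.607622504234314, 0.18873265385627747), (0.05636876821517944, 0.06005867198109627), 9.340048789978027) [[0.5749382  0.21378973]
 [0.5846853  0.15452728]
 [0.64030683 0.16367558]
 [0.6305597  0.22293803]]
```

View pics/crop1.png

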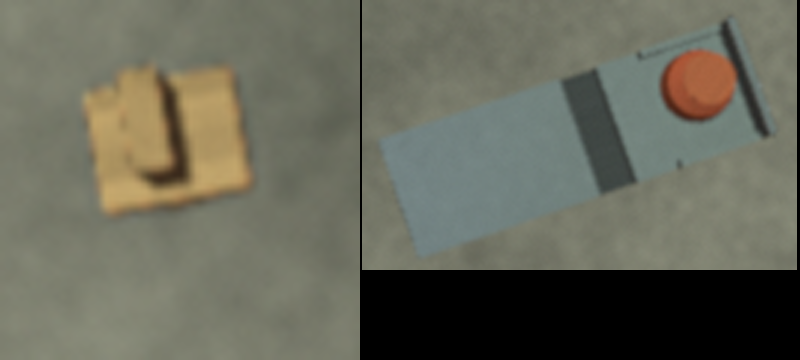

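```bash
python3 - <<'E'
from h import *
c=cam('top'); im=c['pixels']
def A(p): return [145-.42+p[0]/6,145-.42+p[1]/6]
def B(p): return [225-.33+(p[0]-362)/3,135-.33+p[1]/3]
def rect(n,P,z):
    w=plane(c,P,z)[:,:2].astype(np.float32); r=cv2.minAreaRect(w); print(n,r); return w
w=rect('foot',[A(p) for p in [(102,207),(250,182),(234,68),(86,93)]],.022); print(w.mean(0),w)
w=rect('fin',[A(p) for p in [(120,70),(155,66),(173,164),(135,170)]],.07); print(w.mean(0),w)
g=plane(c,[B(p) for p in [(562,80),(597,70),(635,182),(600,193)]],.02)[:,:2]; print('groove',g,g.mean(0))
e=plane(c,[B(p) for p in [(380,143),(418,256)]],.02)[:,:2]; print('end',e,e.mean(0))
# mask based
hsv=cv2.cvtColor(im,cv2.COLOR_BGR2HSV);H,S,V=cv2.split(hsv)
m=((H>80)&(H<110)&(S>20)&(V>95)).astype(np.uint8)*255; m[:135]=0;m[225:]=0;m[:,:225]=0;m[:,310:]=0
m=cv2.morphologyEx(m,cv2.MORPH_OPEN,np.ones((3,3)))
k=max(cv2.findContours(m,0,2)[0],key=cv2.contourArea)
r=cv2.minAreaRect(plane(c,k.reshape(-1,2),.02)[:,:2].astype(np.float32));print('bare',r,cv2.boxPoints(r))
d=(V<90).astype(np.uint8)*255; d[:155]=0;d[202:]=0;d[:,:285]=0;d[:,322:]=0
k=max(cv2.findContours(d,0,2)[0],key=cv2.contourArea)
r=cv2.minAreaRect(plane(c,k.reshape(-1,2),.014)[:,:2].astype(np.float32));print('dark',r)
x=g.mean(0)-e.mean(0); print('len',np.linalg.norm(x),'yaw',np.arctan2(x[1],x[0]))
j=plane(c,[B((698,85))],.06);print('jar',j)
u=(g[1]+g[2]-g[0]-g[3]);print('x dir across groove',u)
E
```

```text
foot ((0.606368899345398, 0.187730610370636), (0.04667440056800842, 0.060513850301504135), 8.26572036743164)
[0.60635275 0.18781817] [[0.57892424 0.21431817]
 [0.5875274  0.15509766]
 [0.6338135  0.16114305]
 [0.62514573 0.22071378]]
fin ((0.6065977811813354, 0.18735304474830627), (0.03892287239432335, 0.014484169892966747), 8.331047058105469)
[0.6064156  0.18761885] [[0.62480456 0.19733854]
 [0.6260012  0.18404502]
 [0.58839107 0.17736758]
 [0.5864657  0.19172429]]
groove [[ 0.61518715 -0.09874868]
 [ 0.62284271 -0.12767968]
 [ 0.53109106 -0.15460652]
 [ 0.52297221 -0.12580572]] [ 0.57302328 -0.12671015]
end [[0.56735985 0.04928053]
 [0.4767018  0.02128407]] [0.52203082 0.0352823 ]
bare ((0.545674741268158, -0.037779465317726135), (0.09712281078100204, 0.15337398648262024), 17.245981216430664) [[ 0.47656083  0.02106252]
 [ 0.5220324  -0.12541589]
 [ 0.61478865 -0.09662145]
 [ 0.5693171   0.04985696]]
dark ((0.5738939046859741, -0.1277940422296524), (0.09652499854564667, 0.030264709144830704), 17.3984375)
len 0.16982869652189278 yaw -1.26583297085357
jar [[ 0.60240202 -0.19854376  0.06      ]]
x dir across groove [ 0.01577441 -0.0577318 ]
```

Request:
{"name": "drive_tool", "arguments": {"series": [1,50,-22.3,0,0,0,0,1,50,-22.3,0,0,0,0,1,50,-22.3,0,0,0,0,1,50,-22.3,0,0,0,0,1,50,-22.3,0,0,0,0,1,50,-22.3,0,0,0,0,1,50,-22.3,0,0,0,0,1,50,-22.3,0,0,0,0,1,48,-22.3,0,0,0,0,1,20.7,-56.4,0,0,0,0,1,20.7,-56.4,0,0,0,0,1,20.7,-56.4,0,0,0,0], "force": 40}}

```text
t: 1.7
eef_pos: [0.5692, -0.1694, 0.2532]
tool_rot: [-0.0, 0.992, 0.123, -0.0]
contact_force: [0.9, 0.7, -0.1]
gripper_width: 1.003
```

Request:
{"name": "drive_tool", "arguments": {"series": [1,20.7,-56.4,0,0,0,0,1,20.7,-56.4,0,0,0,0,1,20.7,-56.4,0,0,0,0,1,20.7,-56.4,0,0,0,0,1,20.7,-56.4,0,0,0,0,1,20.7,-56.4,0,0,0,0,1,0,0,50,0,0,0.101,1,0,0,0,0,0,0,1,0,0,0,0,0,0]}}

```text
t: 2.82
eef_pos: [0.6077, 0.1861, 0.2043]
tool_rot: [0.0, 0.997, 0.073, 0.0]
contact_force: [0.6, -0.2, 1.0]
gripper_width: 1.004
```

```bash
cat > st.py <<'E'
from h import *
def st(tgt=None,yaw=None):
    s=bot.get_obs();q=s['tool_rot'];M=R.from_quat(np.r_[q[1:],q[0]]).as_matrix()
    print('t',s['t'],'pos',s['eef_pos'].round(4),'y-yaw',np.degrees(np.arctan2(M[1,1],M[0,1])).round(2),'zaxis',M[:,2].round(4),'F',s['contact_force'].round(1),'w',s['gripper_width'].round(3))
    if tgt is not None: print('tool shift mm',(M.T@(np.array(tgt)-s['eef_pos'])*1000).round(1))
    return s,M
E
python3 - <<'E'
from st import *
st([.6065,.1876,.054])
c=cam('wrist');cv2.imwrite('pics/w1.png',c['pixels'])
print(proj(c,[[.6065,.1876,.07],[.6065,.1876,.022]]))
E
```

```text
Traceback (most recent call last):
  File "st.py", line 4, in st
    print('t',s['t'],'pos',s['eef_pos'].round(4),'y-yaw',np.degrees(np.arctan2(M[1,1],M[0,1])).round(2),'zaxis',M[:,2].round(4),'F',s['contact_force'].round(1),'w',s['gripper_width'].round(3))
                                                                                                                                                                    ^^^^^^^^^^^^^^^^^^^^^^^^
AttributeError: 'float' object has no attribute 'round'
```

```bash
sed -i "s/s\['gripper_width'\].round(3)/round(s['gripper_width'],3)/" st.py
python3 - <<'E'
from st import *
st([.6065,.1876,.054])
c=cam('wrist');cv2.imwrite('pics/w1.png',c['pixels'])
print(proj(c,[[.6065,.1876,.07],[.6065,.1876,.022]]))
E
```

```text
t 2.825 pos [0.6077 0.1861 0.2043] y-yaw -81.65 zaxis [ 7.e-04 -4.e-04 -1.e+00] F [ 0.6 -0.2  1. ] w 1.004
tool shift mm [ -1.   -1.7 150.3]
[[251.98664748 184.95739005]
 [252.1396197  170.7145243 ]]
```

View pics/w1.png

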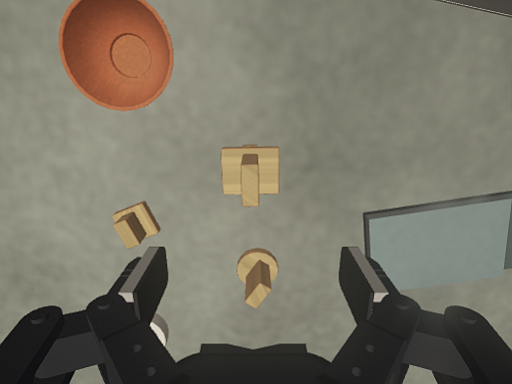

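Request:
{"name": "drive_tool", "arguments": {"series": [1,-1,-3,50,0,0,0,1,0,0,45,0,0,0,1,0,0,35,0,0,0,1,0,0,20,0,0,0,1,0,0,0,0,0,0,-1,0,0,0,0,0,0,-1,0,0,0,0,0,0,-1,0,0,0,0,0,0,-1,0,0,0,0,0,0,-1,0,0,0,0,0,0,-1,0,0,0,0,0,0,-1,0,0,0,0,0,0], "force": 40}}

```text
t: 4.38
eef_pos: [0.6058, 0.1902, 0.0538]
tool_rot: [-0.0, 0.997, 0.073, 0.0]
contact_force: [-0.5, -0.9, 5.7]
gripper_width: 0.183
```

```bash
python3 - <<'E'
from st import *
st([.6065,.1876,.134])
E
```

```text
t 4.375 pos [0.6058 0.1902 0.0538] y-yaw -81.65 zaxis [ 6.e-04  1.e-04 -1.e+00] F [-0.5 -0.9  5.7] w 0.183
tool shift mm [  0.3   2.6 -80.2]
```

Request:
{"name": "drive_tool", "arguments": {"series": [-1,0,0,-30,0,0,0,-1,0,0,-50,0,0,0,-1,0,0,0,0,0,-0.155,-1,-25,38.6,0,0,0,0,-1,-25,38.6,0,0,0,0,-1,-25,38.6,0,0,0,0,-1,-25,38.6,0,0,0,0,-1,-25,38.6,0,0,0,0,-1,0,0,0,0,0,0,-1,0,0,0,0,0,0], "force": 50}}

```text
t: 5.62
eef_pos: [0.5432, -0.0309, 0.133]
tool_rot: [-0.0, 0.989, 0.15, -0.0]
contact_force: [-1.2, 0.5, -2.0]
gripper_width: 0.181
```

```bash
python3 - <<'E'
from st import *
st([.5433,-.0315,.0738])
c=cam('top');w=cam('wrist')
a=cv2.resize(c['pixels'][125:235,215:375],None,fx=2.5,fy=2.5,interpolation=cv2.INTER_CUBIC);b=cv2.resize(w['pixels'],(400,300))
o=np.zeros((300,800,3),np.uint8);o[:275,:400]=a;o[:,400:]=b;cv2.imwrite('pics/c2.png',o)
# deck reference in wrist
x=np.array([.297,-.955,0]);y=np.array([.955,.297,0]);g=np.array([.573,-.127,.02])
print(proj(w,[g-.016*x-.05*y,g-.016*x+.05*y,g-.17*x-.05*y,g-.17*x+.05*y])*[400/512,300/384]+[400,0])
E
```

```text
t 5.625 pos [ 0.5432 -0.0309  0.133 ] y-yaw -72.77 zaxis [-4.e-04  5.e-04 -1.e+00] F [-1.2  0.5 -2. ] w 0.181
tool shift mm [-0.   0.6 59.2]
[[674.6732036  192.60657468]
 [685.27510465 102.53296708]
 [537.0898814  192.50749263]
 [528.77168229 102.48453529]]
```

View pics/c2.png

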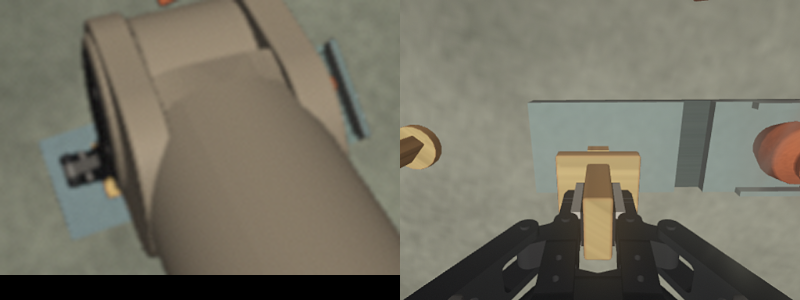

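Request:
{"name": "drive_tool", "arguments": {"series": [-1,0,0.6,30,0,0,0,-1,0,0,20,0,0,0,-1,0,0,5,0,0,0,-1,0,0,3,0,0,0,-1,0,0,1,0,0,0,-1,0,0,0,0,0,0]}}

```text
t: 6.48
eef_pos: [0.544, -0.0318, 0.0749]
tool_rot: [0.0, 0.989, 0.15, 0.001]
contact_force: [0.2, 0.1, -2.4]
gripper_width: 0.18
```

Request:
{"name": "drive_tool", "arguments": {"series": [-1,0,0,1,0,0,0,-1,0,0,0.5,0,0,0,-1,0,0,0,0,0,0,-1,0,0,0,0,0,0]}}

```text
t: 6.98
eef_pos: [0.5439, -0.032, 0.0738]
tool_rot: [0.0, 0.989, 0.15, 0.0]
contact_force: [-2.3, -0.8, 6.0]
gripper_width: 0.183
```

Request:
{"name": "drive_tool", "arguments": {"series": [-1,0,4,0,0,0,0,-1,0,7,0,0,0,0,-1,0,7,0,0,0,0,-1,0,7,0,0,0,0,-1,0,7,0,0,0,0,-1,0,7,0,0,0,0,-1,0,7,0,0,0,0,-1,0,7,0,0,0,0,-1,0,7,0,0,0,0,-1,0,4,0,0,0,0,-1,0,0,0,0,0,0]}}

```text
t: 8.35
eef_pos: [0.5634, -0.0925, 0.0738]
tool_rot: [-0.0, 0.989, 0.15, 0.001]
contact_force: [-0.8, 1.5, 4.5]
gripper_width: 0.18
```

```bash
python3 - <<'E'
from st import *
st([.573,-.127,.0638])
w=cam('wrist')
x=np.array([.297,-.955,0]);y=np.array([.955,.297,0]);g=np.array([.573,-.127,.02])
print(proj(w,[g-.016*x+.05*y,g+.016*x+.05*y]))
cv2.imwrite('pics/w3.png',w['pixels'])
E
```

```text
t 8.35 pos [ 0.5634 -0.0925  0.0738] y-yaw -72.77 zaxis [ 1.9e-03  6.0e-04 -1.0e+00] F [-0.8  1.5  4.5] w 0.18
tool shift mm [-1.1 35.7 10. ]
[[288.12314335 146.56293735]
 [343.02185684 146.51038265]]
```

View pics/w3.png

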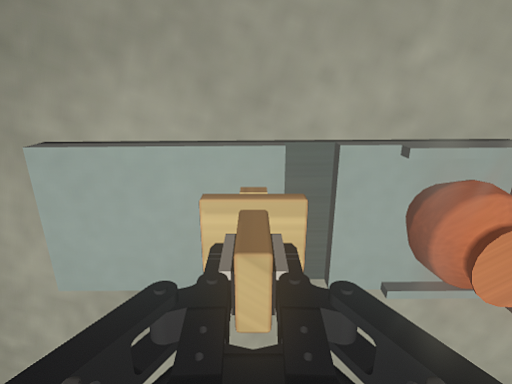

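Request:
{"name": "drive_tool", "arguments": {"series": [-1,-0.5,6,0,0,0,0,-1,0,6,0,0,0,0,-1,0,6,0,0,0,0,-1,0,6,0,0,0,0,-1,0,6,0,0,0,0,-1,0,4,0,0,0,0,-1,0,0,0,0,0,0,-1,0,0,2,0,0,0,-1,0,0,2,0,0,0,-1,0,0,0,0,0,0]}}

```text
t: 9.65
eef_pos: [0.5718, -0.1254, 0.0685]
tool_rot: [-0.0, 0.989, 0.15, -0.0]
contact_force: [0.4, -0.3, -2.0]
gripper_width: 0.183
```

Request:
{"name": "drive_tool", "arguments": {"series": [-1,0,0,2,0,0,0,-1,0,0,2,0,0,0,-1,0,0,1,0,0,0,-1,0,0,0.5,0,0,0,-1,0,0,0,0,0,0]}}

```text
t: 10.28
eef_pos: [0.572, -0.1257, 0.0638]
tool_rot: [0.0, 0.989, 0.15, -0.0]
contact_force: [-2.6, -0.0, 4.7]
gripper_width: 0.18
```

Seated by height (10 mm down) and contact force. I'll open only part way, because the jar is near the finger backs, and then go up.

Request:
{"name": "drive_tool", "arguments": {"series": [-0.3,0,0,0,0,0,0,-0.3,0,0,0,0,0,0,-0.3,0,0,0,0,0,0,-0.3,0,0,0,0,0,0,-0.3,0,0,-5,0,0,0,-0.3,0,0,-15,0,0,0,-0.3,0,0,-40,0,0,0,-0.3,0,0,-50,0,0,0,-0.3,-20,-40,-20,0,0,0,-0.3,0,-60,0,0,0,0,-0.3,0,-60,0,0,0,0,-0.3,0,0,0,0,0,0]}}

```text
t: 11.78
eef_pos: [0.5045, 0.0265, 0.1949]
tool_rot: [-0.001, 0.988, 0.154, 0.001]
contact_force: [0.4, -0.8, 0.5]
gripper_width: 0.354
```

```bash
python3 - <<'E'
from st import *
st()
w=cam('side');c=cam('wrist')
x=np.array([.297,-.955,0]);y=np.array([.955,.297,0]);g=np.array([.573,-.127,.02])
P=[g+.03*a*x+.025*b*y+[0,0,.012] for a in(-1,1) for b in(-1,1)]
print(proj(w,P),proj(c,P))
o=np.zeros((400,800,3),np.uint8)
o[:,:400]=cv2.resize(w['pixels'][115:245,225:355],(400,400),interpolation=cv2.INTER_CUBIC);o[:300,400:]=cv2.resize(c['pixels'],(400,300))
cv2.imwrite('pics/f.png',o)
E
```

```text
t 11.775 pos [0.5045 0.0265 0.1949] y-yaw -72.27 zaxis [ 0.0016  0.0016 -1.    ] F [ 0.4 -0.8  0.5] w 0.354
[[292.12486905 182.43009403]
 [273.39116161 176.72519168]
 [300.47121747 167.34892413]
 [282.28658996 162.05289024]] [[389.80733061 180.8782871 ]
 [397.71573102 129.52909747]
 [450.66216978 181.09731122]
 [461.98383852 129.80830964]]
```

View pics/f.png

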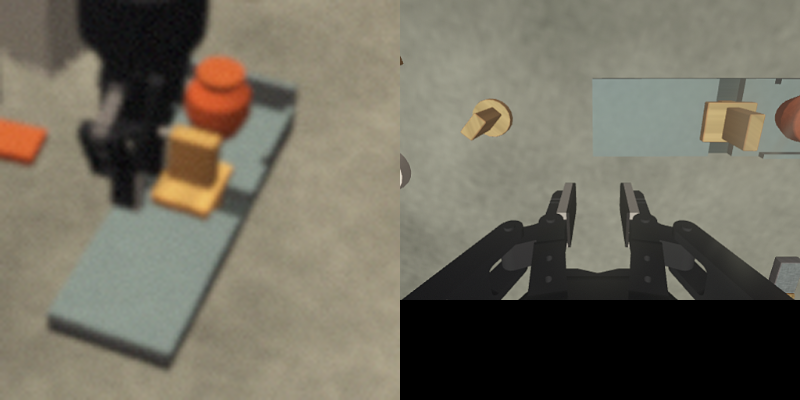

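```bash
python3 -c "
from station import bot
print(bot.hand_in())"
```

```text
the job is handed in; nothing more can be done
None
```

I put the stop in the groove and handed the job in at about 12 s. No verdict was reported.

**What I did:** I picked the stop up by its fin and turned it 9° square to the board. I set it down about 99 mm before the groove's middle. I then slid it along the deck, still gripped, until the keel went into the groove. I opened the gripper only part way, because the jar stands close, then lifted clear and moved back.

**Last checks:**
- **Height:** the tool sat 10.0 mm lower than when sliding, with a contact force of about 5 N, which fits a seated stop.
- **Position:** by the tool pose, the stop was within about 2 mm of the measured groove middle, along and across the board. The last wrist picture agreed with the expected foot-plate corners to about 1–4 px, with the foot plate flat.
- **Jar:** it was standing upright at its end of the board in both final views. I did not measure its displacement.
- **Disagreements:** in the side picture, the right corner of the foot plate was about 3 px lower than I calculated. I did not resolve this; it may be blur or plate thickness. The wrist view also put the groove about 1.5 mm nearer than the top camera did, so I shortened the slide to suit.

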